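Open a stubborn glaze jar in the bench bracket

ROBOT

A 7-joint arm with a two-finger parallel gripper is mounted at the origin on a cart in front of the work surface, level with it; the furniture and walls round the work are solid. World frame = base frame: x ahead of the robot, y to its left, z up, the work surface at z = 0. Lengths are in m, angles in rad, forces in N, time in s.
With the tool pointing down it reaches from about 0.4 to 0.85 m from the base axis. Payload 4.5 kg.
Tool frame: the origin (TCP) lies at the centre of the arm's flange, where the gripper is bolted on; the fingertips stand r.tcp_to_tips ahead of it and the grasp point (between the pads) lies 147 mm ahead of it (r.tcp_to_tips is the distance from the TCP to the fingertips, in m); x points along the fingers, y is the direction in which the jaws open and shut, and the axes are right-handed (so a half turn about x gives the same grasp; the last joint's range is limited). The gripper opens to 88 mm and grips with 3 to 60 N. Pads are 18 mm wide; open, the fingers measure 123 mm over their backs; the gripper's body (75 mm by 187 mm) begins 45 mm behind the grasp point.
Start: joints at [-1.211, 0.689, -0.195, 1.565, 0.157, 0.902, -0.215], TCP at [0.2, 0.592, 0.405] pointing down, gripper open.
Joint ranges: [-3.01, 3.01], [-0.46, 2.08], [-1.47, 1.51], [0.13, 2.56], [-1, 4.14], [0.04, 2.09], [-2.66, 2.66]. Speed limits (rad/s): [2.57, 2.57, 3.14, 3.14, 3.14, 3.14, 3.14].

INTERFACE

Orientations are given as a unit quaternion [x, y, z, w].
In Python, from plant import r, eyes gives the robot as it stands.
- The arm moves only by the tool carry_out, never from a script. Its argument "targets" is text: rows parted by semicolons, each of 5 numbers parted by spaces: the opening, from 0 (shut) to 1 (fully open), then the shift along the tool's x, y, z in mm, then the turn about the tool's x in rad. A call has 1 to 20 rows; each row shifts and turns the commanded pose from where the row before left it, along the tool's axes as they then stand; what a row does not reach is not made up. A row lasts 1/12 s, in which the tool goes at most 41.7 mm and 7.16 degrees, less where a joint would pass 70% of its speed; a pose out of reach is approached as far as the arm can. A call is refused whole if a number of a shift passes 41.7 or a number of a turn 0.125, either way. A call with a gripper value outside its range is refused whole. The fingers move at their own pace and stop on an object; "force" is the grip in N (left out, the last holds). Time passes only in rows, so rows that do not move let the fingers close. It gives the time, the measured TCP pose, the force and the opening at its end, in the units of the state.
- r.get_state(): the state, without advancing time (a new reading comes with each control period).
- eyes.snapshot(name): name is "scene" or "top"; returns (picture, depth): 420x560x3 uint8, blue, green, red; 420x560 float32, m along the optical axis (not along the pixel's ray), 0 where there is no reading.
- eyes.camera_params(name): a dict with "intrinsics" (3x3 intrinsics, pixels), "rvec" (rotation vector, rad) and "tvec" (3), from world to camera coordinates, as OpenCV has them. Camera axes: x right, y down, z forward; pixel columns grow to the right and rows downward; lengths in m; the calibration is good to about 2 mm. A picture is of the moment at which its call begins. camera_params takes no time and is no camera call.
- r.finish_job(): hands the job in, once; it reports no verdict.
The state is a dict: "clock": time; "q": joint angles; "qd": joint speeds; "joint_torque": joint torques, N m; "tool_pos": TCP position; "eef_rot": TCP orientation; "contact_force": force on the tool from outside, world axes, zero at the start; "moment": the same for the moment, N m; "opening": opening from 0.0 (shut) to 1.0 (fully open).
Only numpy, scipy, OpenCV 4.12 (cv2) and the standard library are available. Lean on these libraries where they do the work, as an engineer would, in place of code of your own. Each camera call takes 0.05 s, during which the arm holds its last target.

TASK

Push the square glaze jar across the table, without lifting it, until it is fully home in the U-shaped wooden bracket, which will keep it from turning. Then grip its tight cap, unscrew it anticlockwise (seen from above) until the threads let go, and lift the cap straight off. Finish still holding the cap level in the gripper about 25 mm above where it sat on the jar, with the jar left standing home in the bracket and everything else on the table left where it is.

Things in the scene. Friction and masses are not known exactly. Their poses are not given: they have to be found in the camera images.
- bracket: U-shaped wooden bracket fixed to the table, 40 mm high, three walls, no floor. Origin: on the table where the centre of the jar's underside lies when home. It opens to its -x; push the jar in along its +x until it meets the back wall (face at x = +32 mm). Parallel side walls 67 mm apart inside, 18 mm thick, from x = -26 to +32 mm.
- bracket_mouth (a point): middle of the bracket's mouth, on the table, 55 mm before its origin along its -x. Between x = -26 and -55 mm the side walls flare outward to about 95 mm apart, to guide the jar in; outside width there about 130 mm. Axes as the bracket's.
- jar: square white jar, loose, about 0.4 kg: body 62x62 mm, 55 mm high, low shoulder to 59.5 mm. Origin: centre of its underside; z up. It starts 19 to 24 cm before the bracket (along the bracket's -x), up to 3 cm to the side, turned up to 0.3 rad against the bracket; at home its x axis points along the bracket's x. Pushed below 30 mm height it slides without tipping.
- jar_mouth (a point): centre of the top of the jar's round neck, 78 mm above its underside. The neck is 41 mm across, with three short thread ridges (50 mm across), a stiff collar that makes the cap hard to turn, and a springy rubber seal on top. While screwed on the cap does not climb as it turns; when the thread lets go, the seal (about 12 N) tries to raise it by 3 mm.
- cap: round ribbed grey screw cap of the square jar, a loose hollow body, 58 mm across, 23 mm high, 0.05 kg. Origin: centre of its lower edge, 61 mm above the jar's underside while screwed on. Tight: its x axis is 0 to 0.05 rad anticlockwise (from above) of the jar's x axis. Free to lift straight up at 1.1 to 1.5 rad; at about 1.53 rad it meets a stop.
- cap_top (a point): centre of the cap's flat top, 23 mm above the cap's origin (84 mm above the table while screwed on). The cap must rise 17 mm to clear the neck. After a few degrees of play, turning it takes about 0.4 to 0.5 N m, so grip its rim firmly (about 40 N), fingertips just above the jar's shoulder.
- round_jar: bystander, loose, to be left alone: round glaze jar with a screw cap, 63 mm wide, 78 mm tall. Origin: centre of its underside.
- tumbler: bystander, loose, to be left alone: plain handleless cup, 65 mm wide, 67 mm tall. Origin: centre of its underside.
- mould: bystander, loose, to be left alone: small plaster block with a round hollow in its top, 52x70x31 mm. Origin: centre of its underside.
- tape_roll: bystander, loose, to be left alone: roll of tape lying flat, 103 mm across, 25 mm high. Origin: centre of its underside.
- stamp: bystander, loose, to be left alone: small turned wooden stamp standing on end, 19 mm wide, 54 mm tall. Origin: centre of its underside.
- rib_wood: bystander, loose, to be left alone: flat wooden rib, 39x105x9 mm. Origin: centre of its underside.
Things that resemble listed ones, but are neither listed nor needed, are in the scene too. Leave any blue or orange look-alike of the cap alone.

How it is judged:
On the way, in this order (a step that is already met when the one before it is completed fails the run):
1. the jar stands fully home in the bracket, its cap still tight on it (x of jar in the frame of bracket between -0.008 and 0.006 m and y of jar in the frame of bracket between -0.006 and 0.006 m and angle between the x axis of jar and the x axis of bracket, either way round below 0.13 rad and angle between jar's own z axis and vertical below 0.06 rad and height (world z) of jar below 0.004 m and angle between the x axis of cap and the x axis of jar, either way round below 0.35 rad and z of cap in the frame of jar below 0.066 m), for 0.2 s.
2. the gripped cap has been unscrewed past the end of its thread while still on the neck (angle between the x axis of cap and the x axis of jar, either way round above 0.9 rad and z of cap in the frame of jar below 0.071 m and contact force between the fingers and cap above 1 N), for 0.05 s.
At the end, for the whole second after the job is handed in: The jar stands upright on the table, home in the bracket (within 8 mm along it, 6 mm across, square to 0.13 rad). The cap is held still in the fingers 18 to 50 mm above where it sat, level to 0.2 rad, over the jar within 20 mm, touching the jar nowhere (x of jar in the frame of bracket between -0.008 and 0.006 m and y of jar in the frame of bracket between -0.006 and 0.006 m and angle between the x axis of jar and the x axis of bracket, either way round below 0.13 rad and angle between jar's own z axis and vertical below 0.06 rad and height (world z) of jar below 0.004 m and z of cap in the frame of jar between 0.079 and 0.111 m and horizontal distance between cap and jar below 0.02 m and angle between cap's own z axis and vertical below 0.2 rad and contact force between the fingers and cap above 1 N and contact force between cap and jar below 0.05 N and linear speed of each of cap, jar below 0.03 m/s); the arm keeps its last pose, push and grip.
It fails at once if the jar is lifted more than 10 mm off the table (height (world z) of jar above 0.01 m).
It fails at once if the jar is tipped (angle between jar's own z axis and vertical above 0.35 rad).
It fails at once if another thing on the table is moved by more than 30 mm (distance of any of round_jar, tumbler, mould, tape_roll, stamp, rib_wood from where it was at the start of the episode above 0.03 m).
It also fails if it takes over 58 s, if anything falls off the work surface, if the arm or the gripper's body presses on something with over 40 N, if the wrist force passes 120 N, or if a joint passes its speed limit or range.

## Working session

There is one attempt and no reset: what is moved stays moved. The work goes in short steps, Python scripts to look and compute and a tool call to move; the robot and the scene stay as the last step left them, time stands still between calls to the robot, and variables do not carry over. Pictures are saved under pics/ and viewed, and the job is handed in when it is done.

Besides the shell and the picture viewer there is one more tool, called after "Call:" by a JSON object that holds its "api" and its "payload". carry_out: Moves the arm, as the interface text tells. Its arguments: {"type":"object","properties":{"targets":{"type":"string"},"force":{"type":"number"}},"required":["targets"]}

```bash
ls; mkdir -p pics
cat > h.py <<'E'
import numpy as np,cv2
from plant import r,eyes
def cam(n):
    p=eyes.camera_params(n);K=np.array(p["intrinsics"],float).reshape(3,3);R=cv2.Rodrigues(np.array(p["rvec"],float))[0];t=np.array(p["tvec"],float).ravel();return K,R,t
def ray(n,uv,z):
    K,R,t=cam(n);uv=np.atleast_2d(uv).astype(float)
    d=np.linalg.solve(K,np.c_[uv,np.ones(len(uv))].T);d=(R.T@d).T;c=-R.T@t
    return c+d*((z-c[2])/d[:,2])[:,None]
def cloud(n,dep):
    K,R,t=cam(n);v,u=np.indices(dep.shape);p=np.linalg.inv(K)@np.stack([u.ravel()*1.,v.ravel()*1.,np.ones(u.size)])*dep.ravel()
    return ((p.T-t)@R).reshape(dep.shape+(3,))
def proj(n,P):
    K,R,t=cam(n);q=(K@(R@np.atleast_2d(P).T+t[:,None])).T;return q[:,:2]/q[:,2:]
E
python3 - <<'E'
from h import *
for n in("scene","top"):
    a,d=eyes.snapshot(n);cv2.imwrite(f"pics/{n}0.png",a);np.savez(f"pics/{n}0.npz",a=a,d=d)
    K,R,t=cam(n);print(n,K.tolist(),(-R.T@t),R.tolist())
print(r.get_state(),r.tcp_to_tips)
E
```

```text
pics
scene [[395.6235767720004, 0.0, 276.3625322497701], [0.0, 395.6235767720004, 215.75329619701398], [0.0, 0.0, 1.0]] [-0.21757105 -0.62814409  0.50054727] [[0.5294773379775679, -0.8479476075428368, -0.02527060407998505], [-0.3558789054709385, -0.1949806287347387, -0.9139654036444775], [0.7700674991252358, 0.4929172438458458, -0.40500449072870764]]
top [[476.32280041546534, 0.0, 272.48275687982124], [0.0, 476.32280041546534, 207.46212968609314], [0.0, 0.0, 1.0]] [ 0.46887515 -0.10296723  1.41704829] [[-0.0006196908549302993, -0.999802904957265, 0.01984356878836316], [-0.9961301885431044, -0.0011268367167016624, -0.08788274979820135], [0.08788778900577533, -0.019821238054876324, -0.9959331579306155]]
{'clock': 0.1, 'q': array([-1.21120232,  0.6898672 , -0.19450407,  1.56620109,  0.15731215,
        0.90253363, -0.21510561]), 'qd': array([ 5.64222303e-04, -2.94530608e-03, -1.49154073e-03, -1.46322812e-03,
        9.28039224e-05, -1.22288109e-03, -1.43378423e-04]), 'joint_torque': array([-3.81449019e-03, -5.28499925e+01, -1.27098933e+00, -1.53837508e+01,
       -5.23366977e-02,  2.02770680e-03,  5.64228617e-05]), 'tool_pos': array([0.19997751, 0.59184003, 0.40402055]), 'eef_rot': array([ 0.11408477,  0.69779115, -0.11522619,  0.69770703]), 'contact_force': array([-0.52243839,  0.58418966, -0.46968352]), 'moment': array([ 0.01131791, -0.0195282 ,  0.03670585]), 'opening': 0.9990178214456218} 0.166
```

View pics/scene0.png

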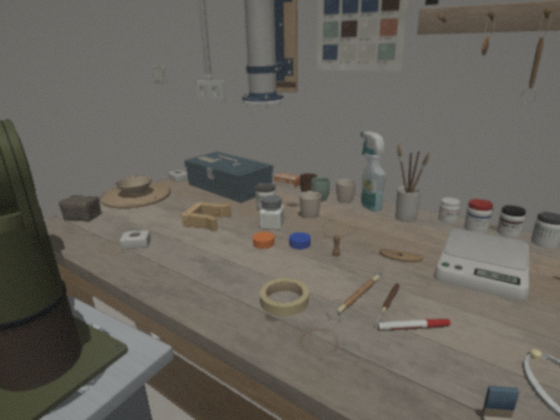

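View pics/top0.png

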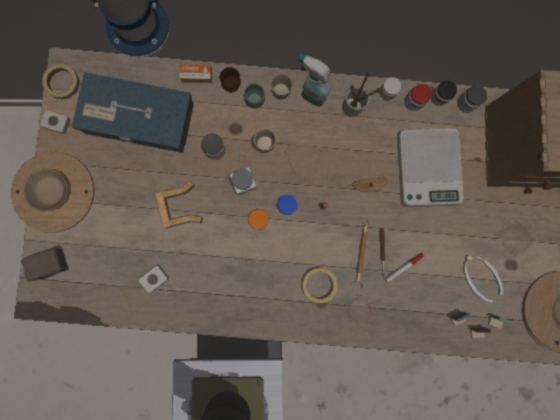

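Run:
```python
from h import *
z=np.load("pics/top0.npz");a,d=z["a"],z["d"]
c=a[120:300,130:340];g=np.clip(c.astype(float)*1.7,0,255).astype(np.uint8)
cv2.imwrite("pics/topcrop.png",cv2.resize(g,None,fx=3.8,fy=3.3*3.8/3.8,interpolation=cv2.INTER_CUBIC)[:600,:800])
P=cloud("top",d);np.set_printoptions(precision=3,suppress=True,linewidth=220)
for uv in[(242,180),(232,190),(178,190),(162,208),(180,220),(213,146),(258,219),(288,205),(263,141),(320,285),(323,205),(152,279),(370,184)]:print(uv,P[uv[1],uv[0]],a[uv[1],uv[0]])
print((P[165:200,225:260,2]*1000).astype(int)[::2,::2])
```

```text
(242, 180) [ 0.664 -0.043  0.082] [90 90 91]
(232, 190) [ 0.646 -0.01   0.001] [ 84  95 107]
(178, 190) [0.641 0.144 0.038] [116 122 131]
(162, 208) [0.588 0.189 0.041] [ 82 123 155]
(180, 220) [0.554 0.137 0.039] [ 76 113 143]
(213, 146) [0.763 0.04  0.074] [62 64 68]
(258, 219) [ 0.558 -0.088  0.025] [ 35  92 160]
(288, 205) [ 0.599 -0.176  0.023] [140  71  47]
(263, 141) [ 0.794 -0.103  0.006] [116 131 146]
(320, 285) [ 0.364 -0.271  0.   ] [ 95 105 114]
(323, 205) [ 0.597 -0.276  0.053] [48 69 93]
(152, 279) [0.385 0.216 0.029] [67 75 84]
(370, 184) [ 0.664 -0.422  0.012] [41 47 56]
[[   0   -3    0   -3   -4    0   -4    1    3   -3    0   -6   -2    0    4    0   -1    1]
 [   2   -1   -2    1    3   -7    2    2   -1    0    0   49    1   -1   -5    1    2    2]
 [  -1    1   -1    1    0   -2    0   84   83   90   86   54   53    4    0    2    0    0]
 [   0    0   -6    0    0   85   82   85   84   82   89   83   84    1   -1   -2   -1    2]
 [   4   -3    5   53   55   80   85   79   87   82   87   81   82   49   -2   -4    1    0]
 [   1    0   -2   56   84   85   78   86
[... 468 characters left out ...]
82   85   80   84   80   56   53   51   -3    0]
 [  -1   -1    0    0    1   51   82   81   85   87   82   80   53   52   54   37   -2    2]
 [  -1    0    0   -4   -3   59   57   55   70   68   53   48   44   34   15    6    1    0]
 [   0   -1   -1    1    1    3   53   55   49   51   37   23    3    1 1417    1    1    1]
 [   3    3    2   -3    1    4   47   41   19    8    2    6    0   -1   -1    5   -1   -7]
 [  -5    2    2    2    3    0    2    4   -2   -2   -1   -1   -1    0   -2   -3    0    2]
 [  -1    1   -2    1   -3   -1   -1    2    3    1    0    5   -4    0   -6   -2    0    0]
 [   2   -1    2   -2   -2    3    3    1   -3    4   -3    4   -3   -3   -2   -1   -6   -2]]
```

View pics/topcrop.png

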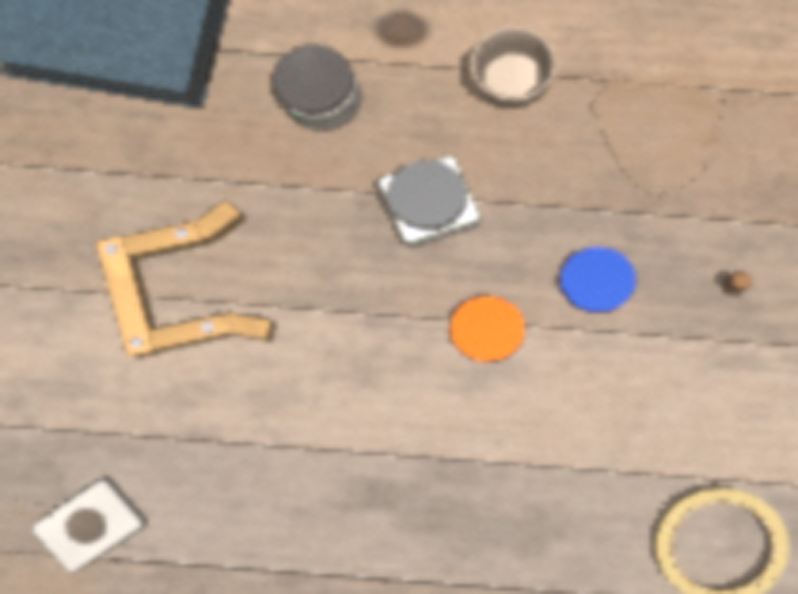

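```bash
cat > m.py <<'E'
from h import *
np.set_printoptions(precision=4,suppress=True,linewidth=200)
def jar(d,n="top"):
    P=cloud(n,d);ok=(d>0)&(P[...,2]>.04)&(P[...,2]<.1)
    return P,ok
def bracket(a,d):
    P=cloud("top",d);hsv=cv2.cvtColor(a,cv2.COLOR_BGR2HSV)
    m=((hsv[...,1]>90)&(hsv[...,0]>8)&(hsv[...,0]<28)&(P[...,2]>.03)&(P[...,2]<.05)).astype(np.uint8)
    m[:,:140]=0;m[:,215:]=0;m[:170]=0;m[240:]=0
    return m
E
python3 - <<'E'
from m import *
z=np.load("pics/top0.npz");a,d=z["a"],z["d"]
P,ok=jar(d);m=np.zeros(ok.shape,np.uint8);m[155:205,220:265]=ok[155:205,220:265]
v,u=np.nonzero(m);
zz=P[v,u,2]; pl=np.where(zz>.068,.084,.055)
xy=np.array([ray("top",(uu,vv),p)[0,:2] for uu,vv,p in zip(u,v,pl)])
sh=xy[(zz>.045)]
print("jar rect",cv2.minAreaRect((sh*1000).astype(np.float32)))
cp=xy[zz>.068];print("cap",cp.mean(0),cv2.minEnclosingCircle((cp*1000).astype(np.float32)))
b=bracket(a,d);v,u=np.nonzero(b);B=ray("top",np.c_[u,v],.04)[:,:2]
print(len(B),cv2.minAreaRect((B*1000).astype(np.float32)))
vis=cv2.resize(a,None,fx=4,fy=4)[620:1000,540:1100].copy()
bb=cv2.resize(b*255,None,fx=4,fy=4,interpolation=0)[620:1000,540:1100]
vis[bb>0]=(0,0,255);mm=cv2.resize(m*255,None,fx=4,fy=4,interpolation=0)[620:1000,540:1100];vis[mm>0,1]=255
cv2.imwrite("pics/mask.png",vis)
np.savez("b.npz",B=B,sh=sh)
E
```

```text
jar rect ((668.4602661132812, -43.534446716308594), (61.64265823364258, 61.73463821411133), 20.83179473876953)
cap [ 0.6682 -0.0436] ((668.265380859375, -43.58460998535156), 29.793376922607422)
642 ((594.7757568359375, 143.81488037109375), (124.65898132324219, 111.7013168334961), 15.432145118713379)
```

View pics/mask.png

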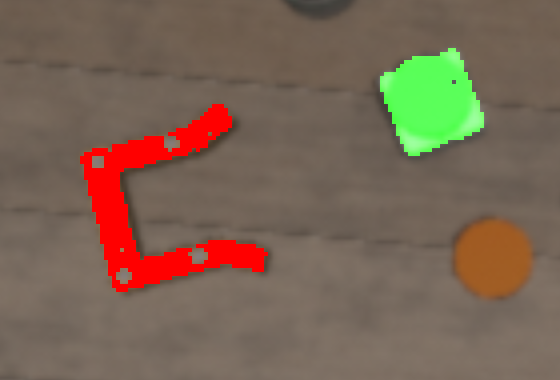

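Run:
```python
from m import *
from scipy.optimize import minimize
B=np.load("b.npz")["B"]
c0=B.mean(0)
# refine: boundary extraction per slice for guess yaw, then line fits
yaw=np.deg2rad(101);o=c0
for it in range(4):
    ex=np.array([np.cos(yaw),np.sin(yaw)]);ey=np.array([-ex[1],ex[0]])
    s=(B-o)@ex;t=(B-o)@ey
    smax=np.percentile(s,99.7)
    # side walls region: 30..72mm before back outer face
    L=[]
    res={}
    for sgn in(1,-1):
        k=(s<smax-.026)&(s>smax-.074)&(t*sgn>.0)
        c=np.polyfit(s[k],t[k],1);res[sgn]=c;L.append(c[0])
    k=(s>smax-.018)&(abs(t)<.03);cb=np.polyfit(t[k],s[k],1)
    print(np.rad2deg(yaw),smax,res,cb,len(s[k]))
    dy=np.mean([L[0],L[1]]);yaw+=dy
ex=np.array([np.cos(yaw),np.sin(yaw)]);ey=np.array([-ex[1],ex[0]])
s=(B-o)@ex;t=(B-o)@ey
tm=(res[1][1]+res[-1][1])/2; print("spacing of wall centres (exp 85)",res[1][1]-res[-1][1])
k=(abs(t-tm)<.03)&(s>0);print("back wall s range",s[k].min(),s[k].max(),np.median(s[k]))
sm=(s[k].min()+s[k].max())/2
for h in(s[k].min()-.032, np.mean(s[k])-.032-.009): print("origin",o+ex*h+ey*tm)
print("yaw deg",np.rad2deg(yaw),"mouth s min",s.min(),"ex",ex)
J=np.array([.6684,-.0435]);O=o+ex*(np.mean(s[k])-.041)+ey*tm
print("jar in br",(J-O)@ex,(J-O)@ey,"len",np.hypot(*O))
```

```text
101.0 0.046258042605914054 {1: array([0.014 , 0.0433]), -1: array([ 0.0334, -0.0416])} [-0.0275  0.0363] 114
102.35783422426287 0.04548552909172689 {1: array([-0.0015,  0.0434]), -1: array([ 0.0139, -0.0415])} [-0.016   0.0358] 121
102.71315559954 0.045201796076198945 {1: array([0.0057, 0.0433]), -1: array([ 0.0088, -0.0415])} [-0.0103  0.0358] 121
103.12883133129577 0.044867662972481515 {1: array([0.0013, 0.0434]), -1: array([ 0.0029, -0.0415])} [-0.0109  0.0356] 123
spacing of wall centres (exp 85) 0.0849233706761305
back wall s range 0.020157249350123495 0.044615704483440814 0.032736275302868975
origin [0.595  0.1437]
origin [0.5942 0.1471]
yaw deg 103.24836444716657 mouth s min -0.06946081005014876 ex [-0.2292  0.9734]
jar in br -0.20257228413689682 -0.02854694825742788 len 0.6121357235158319
```

Candidates for the jar are (top picture pixels):
- (242,180): square white body with a grey cap
- (213,146): round jar with a dark cap
- (258,219) and (288,205): orange and blue loose caps
- (152,279): white block with a hollow, which is the mould

Only (242,180) fits. In the enlarged crop its corners are white, it measures 61.7 x 61.7 mm, its shoulder is about 53 mm high and its cap top about 84 mm. The tan U at (178,205) is the bracket: 40 mm high, with the walls 85 mm apart centre to centre.

Next I work out the moves.

```bash
cat >> h.py <<'E'
from scipy.spatial.transform import Rotation as Ro
O=np.array([.5945,.146]);BY=np.deg2rad(103.1)
EX=np.array([np.cos(BY),np.sin(BY)]);EY=np.array([-EX[1],EX[0]])
def st():
    s=r.get_state();R=Ro.from_quat(s["eef_rot"]).as_matrix();return s,np.array(s["tool_pos"]),R
def plan(x,y,ztip,yawdeg=None):
    s,p,R=st();yaw=np.degrees(np.arctan2(R[1,1],R[0,1]))
    print("clock",s["clock"],"pos",p.round(4),"tipz",round(p[2]-.166,4),"yaw(y axis)",yaw.round(2),"toolx",R[:,0].round(4),"q",np.round(s["q"],2),"F",np.round(s["contact_force"],1),"op",round(s["opening"],3))
    t=np.array([x,y,ztip+.166])
    b=(p[:2]-O);print("in bracket",(b@EX).round(4),(b@EY).round(4))
    if yawdeg is not None:
        dy=(yawdeg-yaw+90)%180-90;print("turn about tool x (rad)",-np.radians(dy).round(4))
        R=Ro.from_euler("z",dy,degrees=True).as_matrix()@R
    print("shift in tool axes mm (after turn)",(R.T@(t-p)*1000).round(1))
E
python3 - <<'E'
from h import *
plan(.6684,-.0435,.16,110.8)
print(np.degrees(110.8)*0, "round jar in br",((np.array([.763,.04])-O)@EX),((np.array([.763,.04])-O)@EY),"orange",((np.array([.558,-.088])-O)@EX),((np.array([.558,-.088])-O)@EY))
E
```

```text
clock 0.1 pos [0.2    0.5918 0.404 ] tipz 0.238 yaw(y axis) 71.34 toolx [-4.0e-04 -1.6e-03 -1.0e+00] q [-1.21  0.69 -0.19  1.57  0.16  0.9  -0.22] F [-0.5  0.6 -0.5] op 0.999
in bracket 0.5237 0.2832
turn about tool x (rad) -0.6888
shift in tool axes mm (after turn) [  79.3 -760.1  212.3]
0.0 round jar in br -0.14143219783468952 -0.14008991189821357 orange -0.21963760362185286 0.08858652874590942
```

Run:
```python
from h import *
plan(.6684,-.0435,.16)
```

```text
clock 0.1 pos [0.2    0.5918 0.404 ] tipz 0.238 yaw(y axis) 71.34 toolx [-4.0e-04 -1.6e-03 -1.0e+00] q [-1.21  0.69 -0.19  1.57  0.16  0.9  -0.22] F [-0.5  0.6 -0.5] op 0.999
in bracket 0.5237 0.2832
shift in tool axes mm (after turn) [  78.8 -451.9  647.1]
```

Call:
{"api": "carry_out", "payload": {"targets": "1 0 -9 13 0;1 0 -18 26 0;1 0 -18 26 0;1 0 -18 26 0;1 0 -18 26 0;1 0 -18 26 0;1 0 -18 26 0;1 0 -18 26 0;1 0 -18 26 0;1 0 -18 26 0;1 0 -18 26 0;1 0 -18 26 0;1 0 -18 26 0;1 0 -18 26 0;1 0 -18 26 0;1 0 -18 26 0;1 0 -18 26 0;1 0 -18 26 0;1 0 -18 26 0;1 0 -18 26 0", "force": 15}}

```text
clock: 1.77
tool_pos: [0.5686, 0.0958, 0.4044]
eef_rot: [0.115, 0.698, -0.115, 0.697]
contact_force: [-0.7, 0.5, 0.2]
opening: 1.003
```

Call:
{"api": "carry_out", "payload": {"targets": "1 0 -18 26 0;1 0 -18 26 0;1 0 -18 26 0;1 0 -18 26 0;1 0 -15 21 0;1 0 0 0 0.12;1 0 0 0 0.12;1 0 0 0 0.12;1 0 0 0 0.12;1 0 0 0 0.12;1 0 0 0 0.12;1 0 0 0 0.12;1 0 0 0 0.12;1 0 0 0 0.12;1 0 0 0 0.12;1 0 0 0 0.12;1 0 0 0 0.12;1 0 0 0 0.12;1 0 0 0 0.12;1 0 0 0 0.12"}}

```text
clock: 3.43
tool_pos: [0.6584, -0.0249, 0.4042]
eef_rot: [-0.619, -0.342, 0.619, -0.342]
contact_force: [0.5, 0.8, 0.6]
opening: 1.003
```

Call:
{"api": "carry_out", "payload": {"targets": "1 0 0 0 0.12;1 0 0 0 0.12;1 0 0 0 0.12;1 0 0 0 0.12;1 0 0 0 0.12;1 0 0 0 0.05;1 0 0 0 0;1 0 0 0 0"}}

```text
clock: 4.1
tool_pos: [0.6585, -0.0249, 0.4042]
eef_rot: [-0.695, -0.129, 0.696, -0.129]
contact_force: [-0.7, 0.4, 0.3]
opening: 1.003
```

Run:
```python
from h import *
plan(.6684,-.0435,.028,110.8)
```

```text
clock 4.1 pos [ 0.6585 -0.0249  0.4042] tipz 0.2382 yaw(y axis) -68.93 toolx [-9.e-04 -0.e+00 -1.e+00] q [-0.25  0.77  0.43  1.47 -0.36  0.98 -0.93] F [-0.7  0.4  0.3] op 1.003
in bracket -0.1809 -0.0236
turn about tool x (rad) 0.0047
shift in tool axes mm (after turn) [210.2  21.   -2.8]
```

Call:
{"api": "carry_out", "payload": {"targets": "1 0 10 -1 0.005;1 10 11 -2 0;1 25 0 0 0;1 25 0 0 0;1 25 0 0 0;1 25 0 0 0;1 25 0 0 0;1 25 0 0 0;1 15 0 0 0;1 10 0 0 0;1 10 0 0 0;1 5 0 0 0;1 5 0 0 0;1 5 0 0 0;1 0 0 0 0"}}

```text
clock: 5.35
tool_pos: [0.6689, -0.0435, 0.1944]
eef_rot: [-0.696, -0.127, 0.696, -0.127]
contact_force: [-0.3, 0.4, -0.1]
opening: 1.0
```

Run:
```python
from h import *
plan(.6684,-.0435,.028,110.8)
a,d=eyes.snapshot("scene");cv2.imwrite("pics/s1.png",cv2.resize(a[130:290,160:400],None,fx=3.3,fy=3.3,interpolation=2))
```

```text
clock 5.35 pos [ 0.6689 -0.0435  0.1944] tipz 0.0284 yaw(y axis) -69.32 toolx [-1.e-04  2.e-04 -1.e+00] q [-0.16  1.05  0.3   1.55 -0.46  0.62 -0.82] F [-0.3  0.4 -0.1] op 1.0
in bracket -0.2015 -0.0295
turn about tool x (rad) -0.002
shift in tool axes mm (after turn) [ 0.4 -0.2  0.4]
```

View pics/s1.png

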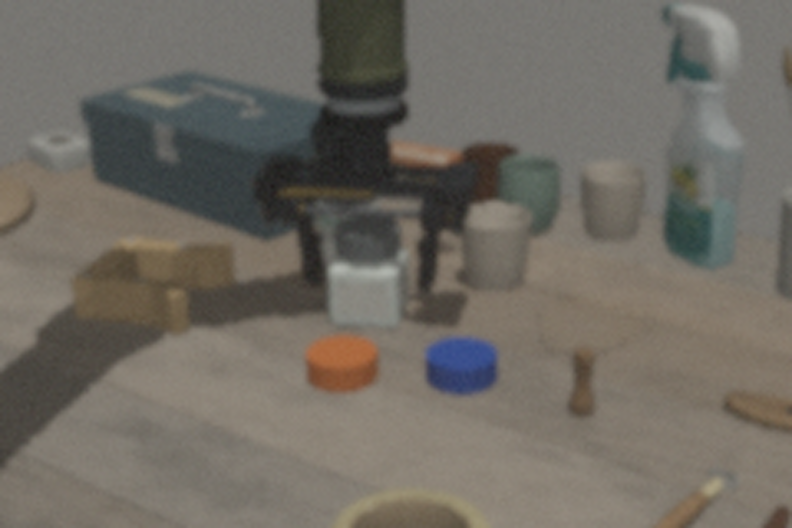

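The picture shows the fingers straddling the jar, with the jar at crop pixel (365,285) and the fingers at (312,240) and (430,250). Now I close gently.

Call:
{"api": "carry_out", "payload": {"targets": "0.8 0 0 0 0;0.6 0 0 0 0;0.5 0 0 0 0;0.5 0 0 0 0;0.5 0 0 0 0;0.5 0 0 0 0;0.5 0 0 0 0;0.5 0 0 0 0", "force": 12}}

```text
clock: 6.07
tool_pos: [0.6689, -0.0434, 0.195]
eef_rot: [0.696, 0.127, -0.696, 0.127]
contact_force: [-1.6, 0.6, 3.6]
opening: 0.701
```

Run:
```python
from h import *
q=O-EX*.032; print(q)
q0=O-EX*.10
plan(*q0,.0284,103.1)
plan(*q,.0284,103.1)
```

```text
[0.60175284 0.11483277]
clock 6.0667 pos [ 0.6689 -0.0434  0.195 ] tipz 0.029 yaw(y axis) -69.32 toolx [ 2.e-04  5.e-04 -1.e+00] q [-0.16  1.05  0.3   1.55 -0.46  0.62 -0.82] F [-1.6  0.6  3.6] op 0.701
in bracket -0.2014 -0.0296
turn about tool x (rad) 0.1323
shift in tool axes mm (after turn) [   0.7 -101.4   29.6]
clock 6.0667 pos [ 0.6689 -0.0434  0.195 ] tipz 0.029 yaw(y axis) -69.32 toolx [ 2.e-04  5.e-04 -1.e+00] q [-0.16  1.05  0.3   1.55 -0.46  0.62 -0.82] F [-1.6  0.6  3.6] op 0.701
in bracket -0.2014 -0.0296
turn about tool x (rad) 0.1323
shift in tool axes mm (after turn) [   0.7 -169.4   29.6]
```

Call:
{"api": "carry_out", "payload": {"targets": "0.5 0 0 0 0.04;0.5 0 0 0 0.05;0.5 0 0 0 0.042;0.5 0 -5 1.5 0;0.5 0 -10 3 0;0.5 0 -10 3 0;0.5 0 -10 3 0;0.5 0 -10 3 0;0.5 0 -10 3 0;0.5 0 -10 3 0;0.5 0 -10 3 0;0.5 0 -10 3 0;0.5 0 -8 3 0;0.5 0 -4 1 0;0.5 0 0 0 0;0.5 0 0 0 0"}}

```text
clock: 7.4
tool_pos: [0.6176, 0.0457, 0.195]
eef_rot: [-0.702, -0.082, 0.703, -0.081]
contact_force: [0.6, -1.5, 7.7]
opening: 0.702
```

Run:
```python
from h import *
plan(*(O-EX*.032),.0284,103.1)
a,d=eyes.snapshot("scene");cv2.imwrite("pics/s2.png",cv2.resize(a[130:290,130:370],None,fx=3.3,fy=3.3,interpolation=2))
a,d=eyes.snapshot("top");np.savez("pics/top2.npz",a=a,d=d);cv2.imwrite("pics/t2.png",cv2.resize(a[120:260,130:300],None,fx=4,fy=4,interpolation=2))
```

```text
clock 7.4 pos [0.6176 0.0457 0.195 ] tipz 0.029 yaw(y axis) -76.81 toolx [-8.0e-04  1.6e-03 -1.0e+00] q [-0.32  1.    0.31  1.72 -0.56  0.51 -0.98] F [ 0.6 -1.5  7.7] op 0.702
in bracket -0.1029 0.0003
turn about tool x (rad) 0.0015
shift in tool axes mm (after turn) [  0.7 -70.9  -0.3]
```

View pics/s2.png

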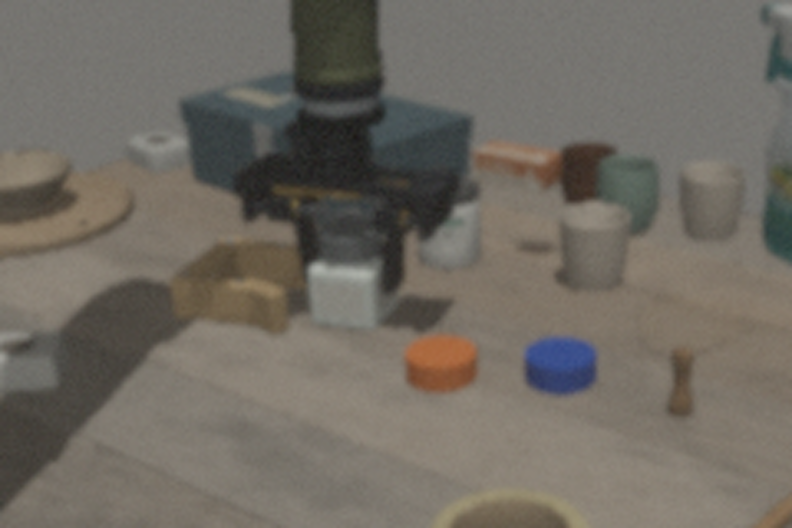

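View pics/t2.png

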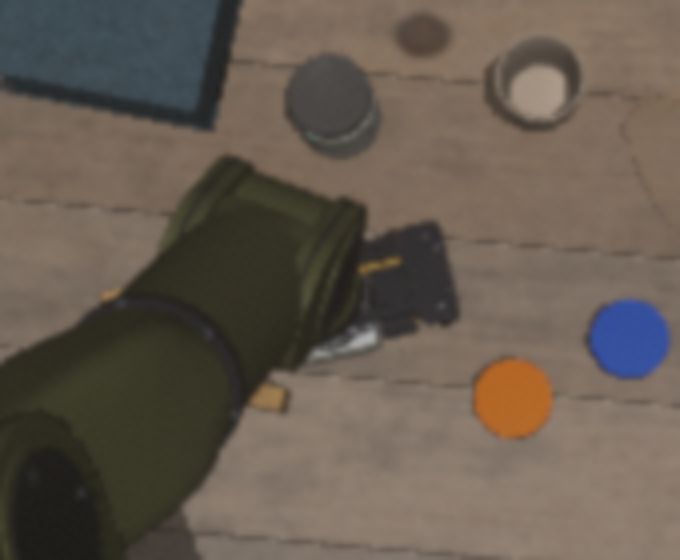

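The jar, at crop pixel (345,290), stands upright just before the mouth. It lines up laterally to 0.3 mm. On it goes.

Call:
{"api": "carry_out", "payload": {"targets": "0.5 0 -4 0 0;0.5 0 -7 0 0;0.5 0 -7 0 0;0.5 0 -7 0 0;0.5 0 -7 0 0;0.5 0 -5 0 0;0.5 0 -3 0 0;0.5 0 0 0 0"}}

```text
clock: 8.17
tool_pos: [0.6084, 0.0833, 0.195]
eef_rot: [-0.702, -0.081, 0.703, -0.081]
contact_force: [0.9, -3.9, 7.1]
opening: 0.701
```

Call:
{"api": "carry_out", "payload": {"targets": "0.5 0 -4 0 0;0.5 0 -5 0 0;0.5 0 -5 0 0;0.5 0 -5 0 0;0.5 0 -5 0 0;0.5 0 -3 0 0;0.5 0 -1 0 0;0.5 0 0 0 0"}}

```text
clock: 8.83
tool_pos: [0.6026, 0.1101, 0.195]
eef_rot: [0.703, 0.08, -0.702, 0.081]
contact_force: [2.1, -4.8, 5.6]
opening: 0.704
```

Run:
```python
from h import *
plan(*(O-EX*.032),.0284,103.1)
a,d=eyes.snapshot("scene");cv2.imwrite("pics/s3.png",cv2.resize(a[130:290,130:370],None,fx=3.3,fy=3.3,interpolation=2))
```

```text
clock 8.8333 pos [0.6026 0.1101 0.195 ] tipz 0.029 yaw(y axis) -76.9 toolx [ 0.001  -0.0012 -1.    ] q [-0.43  1.    0.32  1.74 -0.59  0.49 -1.06] F [ 2.1 -4.8  5.6] op 0.704
in bracket -0.0368 0.0002
turn about tool x (rad) -0.0
shift in tool axes mm (after turn) [ 0.6 -4.8 -0.2]
```

View pics/s3.png

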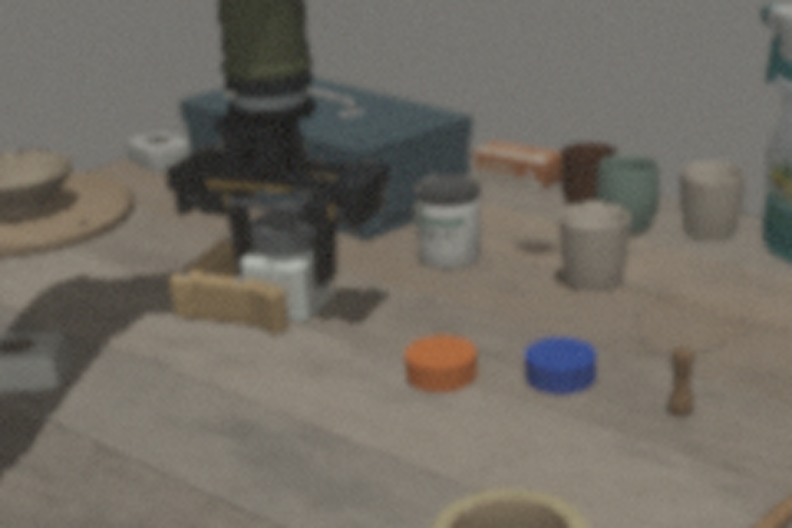

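Call:
{"api": "carry_out", "payload": {"targets": "0.5 0 -3 0 0;0.5 0 -2 0 0;0.82 0 0 0 0;0.82 0 0 0 0;0.82 0 0 0 0;0.82 -3 0 0 0;0.82 -10 0 0 0;0.82 -20 0 0 0;0.82 -25 0 0 0;0.82 -25 0 0 0;0.82 -10 10 0 0;0.6 0 20 0 0;0.3 0 20 0 0;0 0 10 0 0;0 0 0 0 0;0 0 0 0 0;0 0 0 0 0"}}

```text
clock: 10.3
tool_pos: [0.6149, 0.0582, 0.2872]
eef_rot: [-0.702, -0.082, 0.703, -0.081]
contact_force: [-0.9, 0.0, -0.3]
opening: 0.385
```

Run:
```python
from h import *
plan(*(O-EX*.092),.0275,103.1)
a,d=eyes.snapshot("scene");cv2.imwrite("pics/s4.png",cv2.resize(a[130:290,130:370],None,fx=3.3,fy=3.3,interpolation=2))
```

```text
clock 10.3 pos [0.6149 0.0582 0.2872] tipz 0.1212 yaw(y axis) -76.81 toolx [-0.0013  0.0016 -1.    ] q [-0.39  0.87  0.41  1.7  -0.51  0.67 -1.05] F [-0.9  0.  -0.3] op 0.385
in bracket -0.0902 0.0001
turn about tool x (rad) 0.0015
shift in tool axes mm (after turn) [93.7  2.  -0.2]
```

View pics/s4.png

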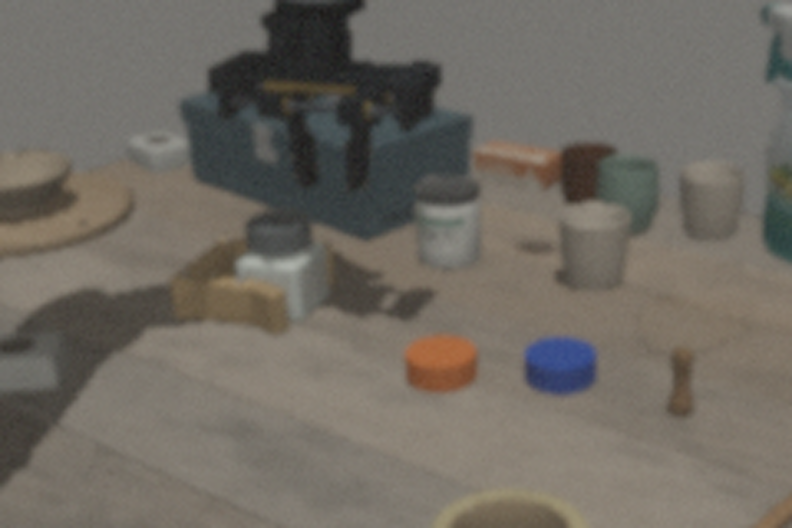

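The jar, at crop pixel (285,265), stands in the mouth, square to the walls. The fingers are still closing. Next I shut them, lower them behind the jar and push.

Call:
{"api": "carry_out", "payload": {"targets": "0 0 6 0 0;0 0 0 0 0;0 0 0 0 0;0 0 0 0 0;0 0 0 0 0;0 0 0 0 0;0 0 0 0 0;0 15 0 0 0;0 20 0 0 0;0 20 0 0 0;0 20 0 0 0;0 11 0 0 0;0 8 0 0 0;0 0 0 0 0"}}

```text
clock: 11.52
tool_pos: [0.6161, 0.051, 0.1924]
eef_rot: [-0.702, -0.081, 0.703, -0.081]
contact_force: [-0.5, 0.2, 0.4]
opening: 0.005
```

Run:
```python
from h import *
plan(*(O-EX*.0485),.0275,103.1)
```

```text
clock 11.5167 pos [0.6161 0.051  0.1924] tipz 0.0264 yaw(y axis) -76.89 toolx [-0.0023  0.     -1.    ] q [-0.33  1.01  0.31  1.72 -0.57  0.5  -0.98] F [-0.5  0.2  0.4] op 0.005
in bracket -0.0974 0.0005
turn about tool x (rad) 0.0002
shift in tool axes mm (after turn) [ -1.1 -48.9  -0.5]
```

Push most of the way, stopping short of the back wall.

Call:
{"api": "carry_out", "payload": {"targets": "0 0 -6 0 0;0 0 -6 0 0;0 0 -6 0 0;0 0 -5 0 0;0 0 -5 0 0;0 0 -5 0 0;0 0 -4 0 0;0 0 -3 0 0;0 0 -2 0 0;0 0 0 0 0"}}

```text
clock: 12.35
tool_pos: [0.6078, 0.0912, 0.1949]
eef_rot: [0.704, 0.08, -0.701, 0.081]
contact_force: [1.8, -4.7, 3.2]
opening: 0.008
```

Call:
{"api": "carry_out", "payload": {"targets": "0 0 -2 0 0;0 0 -1 0 0;0 0 -1 0 0;0 0 0 0 0"}}

```text
clock: 12.68
tool_pos: [0.607, 0.0944, 0.1949]
eef_rot: [0.704, 0.079, -0.701, 0.081]
contact_force: [1.8, -5.5, 4.8]
opening: 0.007
```

Run:
```python
from h import *
plan(*(O-EX*.0485),.0275,103.1)
```

```text
clock 12.6833 pos [0.607  0.0944 0.1949] tipz 0.0289 yaw(y axis) -76.96 toolx [ 0.0034 -0.0022 -1.    ] q [-0.41  1.    0.32  1.74 -0.59  0.5  -1.04] F [ 1.8 -5.5  4.8] op 0.007
in bracket -0.0531 -0.0005
turn about tool x (rad) -0.0011
shift in tool axes mm (after turn) [ 1.4 -4.6  0.5]
```

Run:
```python
from h import *
a,d=eyes.snapshot("scene");cv2.imwrite("pics/s5.png",cv2.resize(a[140:260,150:310],None,fx=5,fy=5,interpolation=2))
```

```text
(no output)
```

View pics/s5.png

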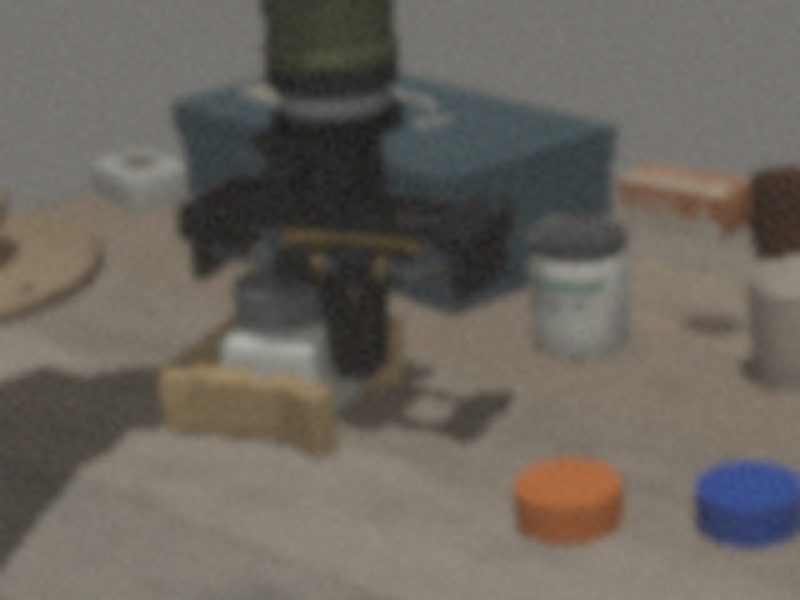

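The crop shows the jar at (275,345), upright and most of the way in. The steady upward force at TCP z = 0.195 suggests the palm is resting on the cap top, so I raise 3 mm and finish the push.

Call:
{"api": "carry_out", "payload": {"targets": "0 -3 0 0 0;0 0 -2 0 0;0 0 -1 0 0;0 0 -1 0 0;0 0 0 0 0"}}

```text
clock: 13.15
tool_pos: [0.6053, 0.1001, 0.1967]
eef_rot: [0.703, 0.081, -0.702, 0.081]
contact_force: [1.6, -2.9, 0.6]
opening: 0.007
```

Call:
{"api": "carry_out", "payload": {"targets": "0 0 -1 0 0;0 0 -1 0 0;0 0 0 0 0"}}

```text
clock: 13.4
tool_pos: [0.6048, 0.1018, 0.1967]
eef_rot: [0.703, 0.081, -0.702, 0.081]
contact_force: [2.0, -3.0, 1.9]
opening: 0.005
```

Run:
```python
from h import *
plan(*(O-EX*.0485),.0275,103.1)
```

```text
clock 13.4 pos [0.6048 0.1018 0.1967] tipz 0.0307 yaw(y axis) -76.88 toolx [ 3.e-04  2.e-04 -1.e+00] q [-0.42  1.    0.32  1.74 -0.59  0.5  -1.05] F [ 2.  -3.   1.9] op 0.005
in bracket -0.0454 -0.0001
turn about tool x (rad) 0.0004
shift in tool axes mm (after turn) [3.2 3.1 0.1]
```

Call:
{"api": "carry_out", "payload": {"targets": "0 0 -1 0 0;0 0 -1 0 0;0 0 0 0 0"}}

```text
clock: 13.65
tool_pos: [0.6046, 0.1029, 0.1968]
eef_rot: [0.703, 0.08, -0.702, 0.081]
contact_force: [1.7, -4.8, 0.3]
opening: 0.007
```

Call:
{"api": "carry_out", "payload": {"targets": "0 0 -1 0 0;0 0 -1 0 0;0 0 0 0 0"}}

```text
clock: 13.9
tool_pos: [0.6047, 0.1036, 0.197]
eef_rot: [0.703, 0.079, -0.702, 0.081]
contact_force: [3.1, -8.2, 1.4]
opening: 0.007
```

Call:
{"api": "carry_out", "payload": {"targets": "0 0 -1 0 0;0 0 -1 0 0;0 0 0 0 0"}}

```text
clock: 14.15
tool_pos: [0.6047, 0.1042, 0.1973]
eef_rot: [0.704, 0.078, -0.701, 0.082]
contact_force: [4.6, -8.4, 0.9]
opening: 0.002
```

Call:
{"api": "carry_out", "payload": {"targets": "0 0 -2 0 0;0 0 -1 0 0;0 0 0 0 0"}}

```text
clock: 14.4
tool_pos: [0.6045, 0.1049, 0.1975]
eef_rot: [0.705, 0.076, -0.701, 0.083]
contact_force: [5.6, -14.0, 0.8]
opening: 0.001
```

Run:
```python
from h import *
plan(*(O-EX*.0485),.0275,103.1)
a,d=eyes.snapshot("scene");cv2.imwrite("pics/s6.png",cv2.resize(a[140:260,150:310],None,fx=5,fy=5,interpolation=2))
```

```text
clock 14.4 pos [0.6045 0.1049 0.1975] tipz 0.0315 yaw(y axis) -77.14 toolx [ 0.0063 -0.0089 -0.9999] q [-0.43  1.    0.33  1.74 -0.59  0.5  -1.06] F [  5.6 -14.    0.8] op 0.001
in bracket -0.0423 -0.0004
turn about tool x (rad) -0.0042
shift in tool axes mm (after turn) [4.1 6.1 0.4]
```

View pics/s6.png

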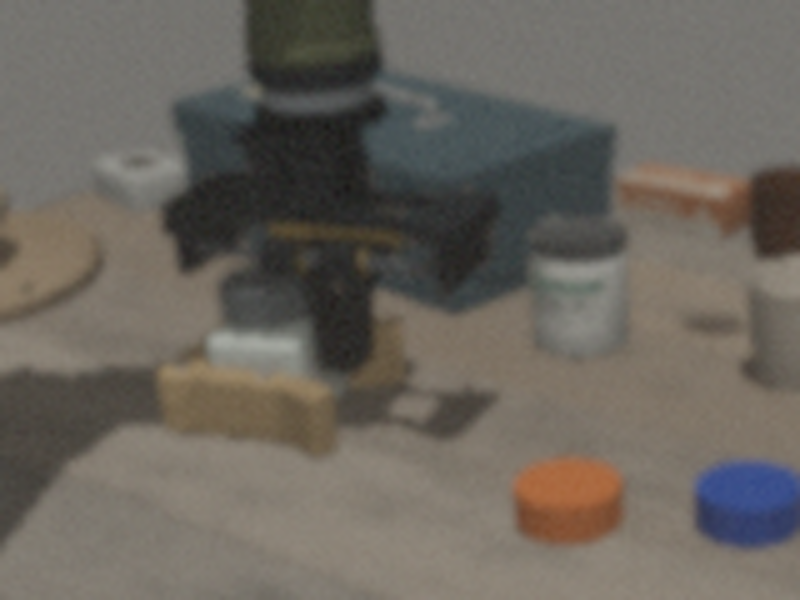

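The crop shows the jar deep in the bracket, with the cap at (262,300). The push resistance has risen to 15 N, as against the wall. I back off and measure.

Call:
{"api": "carry_out", "payload": {"targets": "0 0 8 0 0;0 0 10 0 0;0.3 -20 5 0 0;0.6 -30 20 0 0;1 -30 30 0 0;1 -20 30 0 0;1 0 20 0 0;1 0 0 0 0"}}

```text
clock: 15.12
tool_pos: [0.6309, -0.0141, 0.298]
eef_rot: [0.704, 0.078, -0.702, 0.08]
contact_force: [-0.8, -0.7, -0.2]
opening: 0.433
```

Run:
```python
from m import *
plan(*O,.15,103.1)
for n in("top","scene"):
    a,d=eyes.snapshot(n);np.savez(f"pics/{n}7.npz",a=a,d=d)
    cv2.imwrite(f"pics/{n}7.png",cv2.resize(a[120:260,130:300] if n=="top" else a[150:250,160:290],None,fx=4.5 if n=="top" else 5,fy=4 if n=="top" else 5,interpolation=2))
    P=cloud(n,d);b=(P[...,:2]-O);X=b@EX;Y=b@EY
    k=(d>0)&(abs(X)<.045)&(abs(Y)<.045)&(P[...,2]>.075)&(P[...,2]<.095)
    q=np.c_[X[k],Y[k]]*1000;print(n,k.sum(),"z",np.median(P[k][:,2]))
    if k.sum()>50: print("cap in br",cv2.minEnclosingCircle(q.astype(np.float32)),np.median(q,0))
```

```text
clock 15.1167 pos [ 0.6309 -0.0141  0.298 ] tipz 0.132 yaw(y axis) -77.23 toolx [ 0.0026 -0.0023 -1.    ] q [-0.27  0.87  0.41  1.66 -0.48  0.71 -0.97] F [-0.8 -0.7 -0.2] op 0.433
in bracket -0.1642 0.0009
turn about tool x (rad) -0.0058
shift in tool axes mm (after turn) [ -18.4 -164.1   -0.9]
top 39 z 0.08340940524057198
scene 177 z 0.0855708767066034
cap in br ((-0.1876693218946457, -0.224692240357399), 32.093570709228516) [-4.4804 10.6637]
```

View pics/scene7.png

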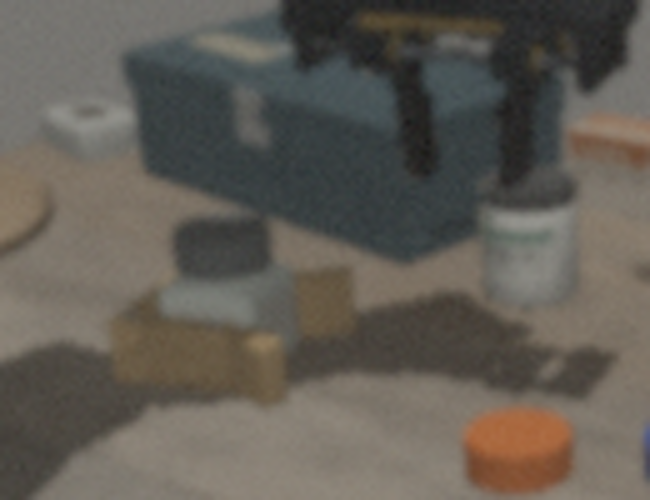

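View pics/top7.png

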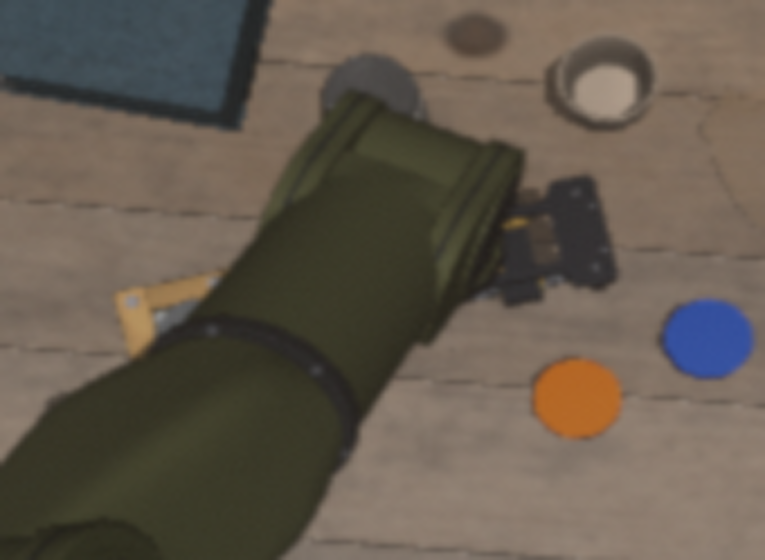

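The jar is home: the cap centre lies within about 0.3 mm of the bracket origin in the scene depth, at a height of 84–85 mm. Next I go over the cap and down to just above the shoulder.

Call:
{"api": "carry_out", "payload": {"targets": "1 0 -10 0 0;1 0 -25 0 0;1 0 -30 0 0;1 0 -30 0 0;1 0 -30 0 0;1 0 -25 0 0;1 0 -14 -1 0;1 0 0 0 0;1 0 0 0 0"}}

```text
clock: 15.97
tool_pos: [0.5937, 0.1523, 0.2957]
eef_rot: [-0.702, -0.082, 0.703, -0.082]
contact_force: [0.7, -0.1, 0.7]
opening: 1.001
```

Run:
```python
from m import *
plan(*O,.063,103.1)
a,d=eyes.snapshot("scene");cv2.imwrite("pics/s8.png",cv2.resize(a[150:250,160:290],None,fx=5,fy=5,interpolation=2))
```

```text
clock 15.9667 pos [0.5937 0.1523 0.2957] tipz 0.1297 yaw(y axis) -76.73 toolx [-0.001  -0.0002 -1.    ] q [-0.56  0.86  0.44  1.72 -0.53  0.69 -1.18] F [ 0.7 -0.1  0.7] op 1.001
in bracket 0.0063 -0.0007
turn about tool x (rad) 0.003
shift in tool axes mm (after turn) [66.7  6.3  0.6]
```

View pics/s8.png

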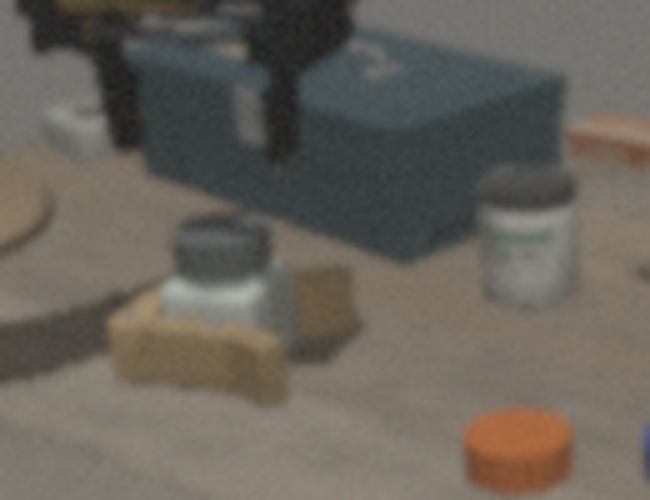

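The crop shows the jar at (215,290) home and upright, with the fingers above it and the cap at (220,245). Shift back 6 mm and go down 67 mm.

Call:
{"api": "carry_out", "payload": {"targets": "1 0 4 0.6 0.003;1 5 2.3 0 0;1 15 0 0 0;1 15 0 0 0;1 10 0 0 0;1 8 0 0 0;1 6 0 0 0;1 5 0 0 0;1 3 0 0 0;1 0 0 0 0;1 0 0 0 0"}}

```text
clock: 16.93
tool_pos: [0.5952, 0.1448, 0.2294]
eef_rot: [0.703, 0.08, -0.702, 0.08]
contact_force: [0.6, -0.4, -0.1]
opening: 1.001
```

Run:
```python
from m import *
plan(*O,.063,103.1)
a,d=eyes.snapshot("scene");cv2.imwrite("pics/s9.png",cv2.resize(a[150:250,160:290],None,fx=5,fy=5,interpolation=2))
```

```text
clock 16.9333 pos [0.5952 0.1448 0.2294] tipz 0.0634 yaw(y axis) -77.06 toolx [ 0.0005  0.0001 -1.    ] q [-0.51  0.95  0.37  1.74 -0.58  0.56 -1.13] F [ 0.6 -0.4 -0.1] op 1.001
in bracket -0.0014 -0.0004
turn about tool x (rad) -0.0028
shift in tool axes mm (after turn) [ 0.4 -1.4  0.4]
```

View pics/s9.png

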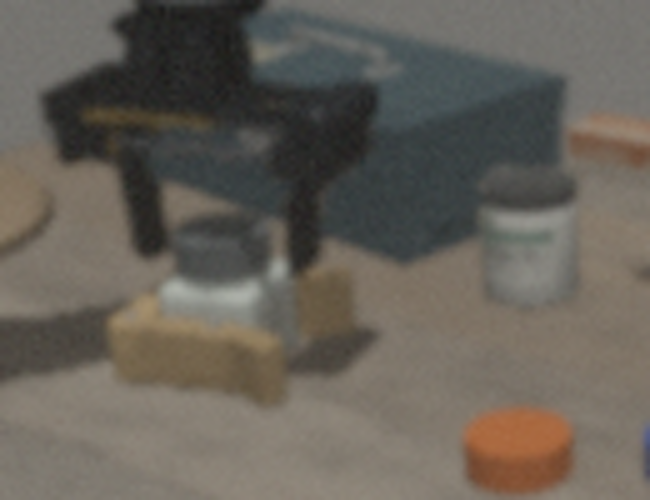

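The fingers stand either side of the cap, inner faces at about (165,235) and (290,240). I close softly first to check centring.

Call:
{"api": "carry_out", "payload": {"targets": "0.5 0 0 0 0;0.5 0 0 0 0;0.5 0 0 0 0;0.5 0 0 0 0;0.5 0 0 0 0;0.5 0 0 0 0;0.5 0 0 0 0;0.5 0 0 0 0", "force": 8}}

```text
clock: 17.65
tool_pos: [0.595, 0.1459, 0.2294]
eef_rot: [0.703, 0.081, -0.703, 0.079]
contact_force: [-1.0, 4.2, 2.8]
opening: 0.646
```

Run:
```python
from m import *
plan(*O,.063,103.1);print(r.get_state()["moment"])
```

```text
clock 17.65 pos [0.595  0.1459 0.2294] tipz 0.0634 yaw(y axis) -77.01 toolx [-0.0001  0.0019 -1.    ] q [-0.51  0.95  0.37  1.74 -0.58  0.56 -1.13] F [-1.   4.2  2.8] op 0.646
in bracket -0.0003 -0.0005
turn about tool x (rad) -0.0019
shift in tool axes mm (after turn) [ 0.4 -0.3  0.5]
[ 0.9222  0.4304 -0.0458]
```

Call:
{"api": "carry_out", "payload": {"targets": "0.5 0 -1 0 0;0.5 0 -0.5 0 0;0.4 0 0 0 0;0.4 0 0 0 0;0.4 0 0 0 0", "force": 45}}

```text
clock: 18.07
tool_pos: [0.5949, 0.1463, 0.2293]
eef_rot: [0.703, 0.08, -0.702, 0.08]
contact_force: [0.5, 3.5, 2.9]
opening: 0.638
```

Call:
{"api": "carry_out", "payload": {"targets": "0.4 0 0 0 -0.05;0.4 0 0 0 -0.05;0.4 0 0 0 -0.05;0.4 0 0 0 -0.05;0.4 0 0 0 -0.05;0.4 0 0 0 -0.05;0.4 0 0 0 0;0.4 0 0 0 0"}}

```text
clock: 18.73
tool_pos: [0.5953, 0.1458, 0.2292]
eef_rot: [0.683, 0.183, -0.682, 0.183]
contact_force: [1.7, 0.8, 0.2]
opening: 0.64
```

Run:
```python
from m import *
plan(*O,.063,103.1);print(r.get_state()["moment"])
```

```text
clock 18.7333 pos [0.5953 0.1458 0.2292] tipz 0.0632 yaw(y axis) -59.99 toolx [ 0.0015 -0.0003 -1.    ] q [-0.48  0.94  0.29  1.74 -0.48  0.53 -0.93] F [1.7 0.8 0.2] op 0.64
in bracket -0.0004 -0.0007
turn about tool x (rad) 0.2952
shift in tool axes mm (after turn) [ 0.2 -0.4  0.7]
[ 0.457  -0.1632 -0.2022]
```

Call:
{"api": "carry_out", "payload": {"targets": "0.4 0 0 0 -0.05;0.4 0 0 0 -0.05;0.4 0 0 0 -0.05;0.4 0 0 0 -0.05;0.4 0 0 0 -0.05;0.4 0 0 0 -0.05;0.4 0 0 0 -0.05;0.4 0 0 0 -0.05"}}

```text
clock: 19.4
tool_pos: [0.5953, 0.1458, 0.2293]
eef_rot: [0.633, 0.315, -0.632, 0.316]
contact_force: [1.9, 2.6, 0.6]
opening: 0.638
```

Run:
```python
from m import *
plan(*O,.063,103.1);print(r.get_state()["moment"])
a,d=eyes.snapshot("scene");cv2.imwrite("pics/s10.png",cv2.resize(a[150:250,160:290],None,fx=5,fy=5,interpolation=2))
```

```text
clock 19.4 pos [0.5953 0.1458 0.2293] tipz 0.0633 yaw(y axis) -37.01 toolx [ 0.0019 -0.0004 -1.    ] q [-0.42  0.93  0.2   1.74 -0.32  0.51 -0.67] F [1.9 2.6 0.6] op 0.638
in bracket -0.0004 -0.0008
turn about tool x (rad) 0.6962
shift in tool axes mm (after turn) [ 0.2 -0.4  0.8]
[ 0.4145 -0.238  -0.513 ]
```

View pics/s10.png

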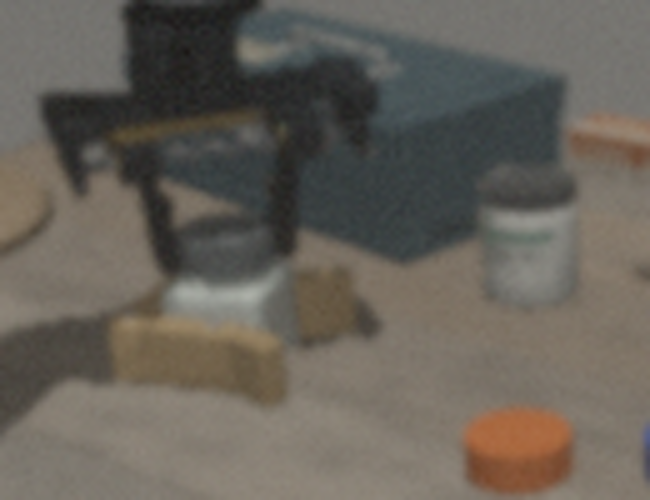

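The moment about z is -0.51 N m while turning, as expected for a tight cap. I go on to about 1.32 rad in total.

Call:
{"api": "carry_out", "payload": {"targets": "0.4 0 0 0 -0.05;0.4 0 0 0 -0.05;0.4 0 0 0 -0.05;0.4 0 0 0 -0.05;0.4 0 0 0 -0.05;0.4 0 0 0 -0.05"}}

```text
clock: 19.95
tool_pos: [0.5954, 0.1458, 0.2293]
eef_rot: [0.579, 0.406, -0.578, 0.407]
contact_force: [2.6, 1.6, 2.4]
opening: 0.64
```

Call:
{"api": "carry_out", "payload": {"targets": "0.4 0 0 0 -0.05;0.4 0 0 0 -0.05;0.4 0 0 0 -0.05;0.4 0 0 0 -0.05"}}

```text
clock: 20.28
tool_pos: [0.5954, 0.1457, 0.2295]
eef_rot: [0.536, 0.462, -0.535, 0.463]
contact_force: [1.2, 1.4, 2.7]
opening: 0.637
```

Call:
{"api": "carry_out", "payload": {"targets": "0.4 0 0 0 -0.05;0.4 0 0 0 -0.05;0.4 0 0 0 -0.02;0.4 0 0 0 0"}}

```text
clock: 20.62
tool_pos: [0.5954, 0.1458, 0.2294]
eef_rot: [0.507, 0.493, -0.506, 0.494]
contact_force: [1.9, 1.3, 2.9]
opening: 0.637
```

Run:
```python
from m import *
plan(*O,.063,103.1);print(r.get_state()["moment"])
```

```text
clock 20.6167 pos [0.5954 0.1458 0.2294] tipz 0.0634 yaw(y axis) -1.54 toolx [ 0.002  -0.0001 -1.    ] q [-0.34  0.91  0.05  1.73 -0.08  0.5  -0.27] F [1.9 1.3 2.9] op 0.637
in bracket -0.0004 -0.0009
turn about tool x (rad) 1.3153
shift in tool axes mm (after turn) [ 0.4 -0.4  0.9]
[ 0.2466 -0.4417 -0.307 ]
```

Call:
{"api": "carry_out", "payload": {"targets": "0.4 -1 0 0 0;0.4 -1 0 0 0;0.4 0 0 0 0"}}

```text
clock: 20.87
tool_pos: [0.5952, 0.1458, 0.2317]
eef_rot: [0.506, 0.493, -0.506, 0.494]
contact_force: [2.8, 0.0, 4.1]
opening: 0.636
```

Run:
```python
from m import *
plan(*O,.063,103.1);print(r.get_state()["moment"])
a,d=eyes.snapshot("scene");cv2.imwrite("pics/s11.png",cv2.resize(a[150:250,160:290],None,fx=5,fy=5,interpolation=2))
```

```text
clock 20.8667 pos [0.5952 0.1458 0.2317] tipz 0.0657 yaw(y axis) -1.45 toolx [ 0.0014 -0.0007 -1.    ] q [-0.34  0.91  0.05  1.73 -0.08  0.5  -0.27] F [2.8 0.  4.1] op 0.636
in bracket -0.0003 -0.0007
turn about tool x (rad) 1.3169
shift in tool axes mm (after turn) [ 2.7 -0.3  0.7]
[ 0.0399 -0.4742  0.0002]
```

View pics/s11.png

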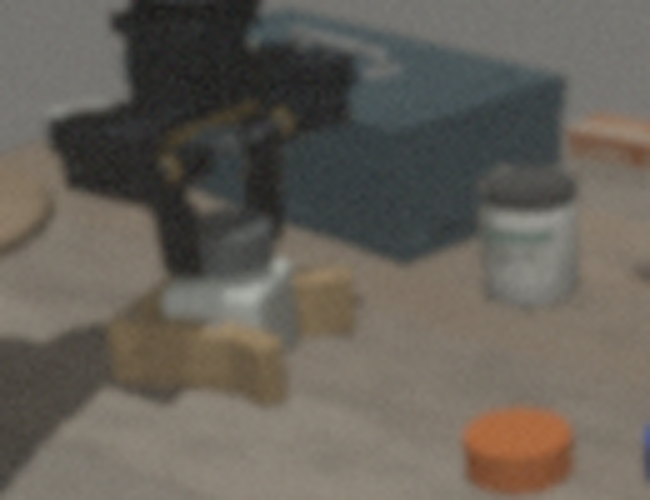

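It rose 2.3 mm with no downward pull, and the torque dropped to 0, so the thread has let go. I lift slowly.

Call:
{"api": "carry_out", "payload": {"targets": "0.4 -1 0 0 0;0.4 -1 0 0 0;0.4 -1 0 0 0;0.4 0 0 0 0"}}

```text
clock: 21.25
tool_pos: [0.5944, 0.1457, 0.2338]
eef_rot: [-0.506, -0.494, 0.507, -0.494]
contact_force: [2.5, -0.8, -1.2]
opening: 0.643
```

Call:
{"api": "carry_out", "payload": {"targets": "0.4 -1 0 0 0;0.4 -2 0 0 0;0.4 -2 0 0 0;0.4 -2 0 0 0;0.4 -2 0 0 0;0.4 -2 0 0 0;0.4 0 0 0 0"}}

```text
clock: 21.83
tool_pos: [0.5944, 0.1466, 0.2456]
eef_rot: [-0.506, -0.494, 0.506, -0.493]
contact_force: [0.3, -0.2, -0.2]
opening: 0.64
```

Call:
{"api": "carry_out", "payload": {"targets": "0.4 -2 0 0 0;0.4 -2 0 0 0;0.4 -2 0 0 0;0.4 -2 0 0 0;0.4 -1 0 0 0;0.4 0 0 0 0;0.4 0 0 0 0;0.4 0 0 0 0"}}

```text
clock: 22.5
tool_pos: [0.5947, 0.1462, 0.2541]
eef_rot: [-0.506, -0.494, 0.506, -0.494]
contact_force: [0.4, 0.3, -0.2]
opening: 0.641
```

Run:
```python
from m import *
plan(*O,.063,103.1);print(r.get_state()["moment"])
a,d=eyes.snapshot("scene");cv2.imwrite("pics/s12.png",cv2.resize(a[150:250,160:290],None,fx=5,fy=5,interpolation=2))
```

```text
clock 22.5 pos [0.5947 0.1462 0.2541] tipz 0.0881 yaw(y axis) -1.43 toolx [-0.0002  0.     -1.    ] q [-0.35  0.87  0.05  1.72 -0.08  0.54 -0.27] F [ 0.4  0.3 -0.2] op 0.641
in bracket 0.0002 -0.0003
turn about tool x (rad) 1.3172
shift in tool axes mm (after turn) [25.1  0.2  0.3]
[-0.0989  0.0664  0.0098]
```

View pics/s12.png

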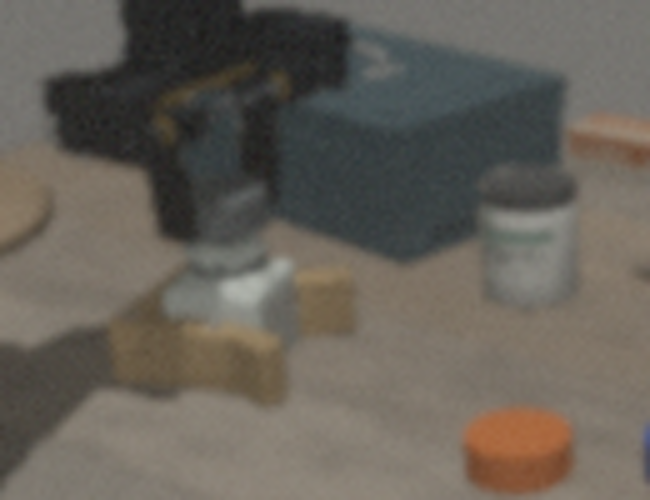

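The cap, at (235,200), is off and level in the fingers. The bare neck shows at (228,250), and the jar is still home. A quick numeric check, then I hand in.

Run:
```python
from m import *
a,d=eyes.snapshot("scene");P=cloud("scene",d);b=P[...,:2]-O;X=b@EX;Y=b@EY
z=P[...,2];k=(d>0)&(abs(X)<.035)&(abs(Y)<.035)&(z>.05)&(z<.13)
h,e=np.histogram(z[k],bins=np.arange(.05,.131,.005));print(dict(zip((e[:-1]*1000).round().astype(int),h)))
s=(d>0)&(abs(X)<.04)&(abs(Y)<.04)&(z>.054)&(z<.064);q=np.c_[X[s],Y[s]];print("shoulder X,Y 2-98%",np.percentile(q,[2,98],axis=0)*1000)
z0=np.load("pics/scene0.npz")["a"];print("bystander px change",cv2.absdiff(a,z0)[150:400,300:].max(2).mean())
plan(*O,.063)
r.finish_job()
```

```text
{np.int64(50): np.int64(54), np.int64(55): np.int64(66), np.int64(60): np.int64(33), np.int64(65): np.int64(29), np.int64(70): np.int64(20), np.int64(75): np.int64(41), np.int64(80): np.int64(13), np.int64(85): np.int64(3), np.int64(90): np.int64(29), np.int64(95): np.int64(32), np.int64(100): np.int64(25), np.int64(105): np.int64(39), np.int64(110): np.int64(86), np.int64(115): np.int64(13), np.int64(120): np.int64(12), np.int64(125): np.int64(11)}
shoulder X,Y 2-98% [[-32.2055 -24.6252]
 [ 24.7273  29.8214]]
bystander px change 6.295076923076923
clock 22.6 pos [0.5947 0.1462 0.2541] tipz 0.0881 yaw(y axis) -1.43 toolx [-0.0003 -0.     -1.    ] q [-0.35  0.88  0.05  1.72 -0.08  0.54 -0.27] F [ 0.  -0.8 -0.9] op 0.638
in bracket 0.0002 -0.0002
shift in tool axes mm (after turn) [25.1 -0.2  0.2]
the job is handed in; nothing more can be done
```

The job is handed in at 22.6 s, with the cap held in the gripper about 25 mm above where it sat and the jar standing home in the bracket. No verdict was reported.

**What I did:** I gripped the jar lightly on its front and back faces and slid it along the table into the bracket mouth. I then pushed it with shut fingers until the resistance rose to about 15 N at the back wall. I gripped the cap at 45 N and turned it about 1.32 rad anticlockwise at about 0.5 N m. When the torque fell to zero I lifted the cap straight up.

**Last checks:**
- **Cap:** The depth picture puts its lower edge at about 86–90 mm and its top at about 110 mm, with a clear gap above the bare neck at 78 mm. The tool is level, the opening steady at 56 mm, and the outside force under about 1.5 N.
- **Jar:** It looks upright and home. The visible shoulder edges agree with the bracket origin to a few mm, but this check is coarse because the fingers hid part of the jar.
- **Other things:** The pictures show nothing else moved, though I did not measure each one's position.

**What did not match:**
- **Palm on the cap:** During the first pushes the gripper's palm rested on the cap at about 5–8 N. I raised the tool 3 mm to clear it.
- **Seal force:** I did not see the full 12 N from the seal when the thread let go, only about 3–4 N. I took the drop in torque and the free lift as proof of release.

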